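Lock a lens retaining ring with the two-pin spanner

ROBOT

A 7-joint arm with a two-finger parallel gripper is mounted at the origin on a cart in front of the work surface, level with it; the furniture and walls round the work are solid. World frame = base frame: x ahead of the robot, y to its left, z up, the work surface at z = 0. Lengths are in m, angles in rad, forces in N, time in s.
With the tool pointing down it reaches from about 0.4 to 0.85 m from the base axis. Payload 10.4 kg.
Tool frame: the origin (TCP) lies between the finger pads; the fingertips stand 11 mm ahead of it and the grasp point (between the pads) lies 8 mm behind it; z points along the fingers, y is the direction in which the jaws open and shut (so a half turn about z gives the same grasp; the last joint's range is limited). The gripper opens to 87 mm and grips with 3 to 60 N. Pads are 19 mm wide; open, the fingers measure 117 mm over their backs; the gripper's body (75 mm by 190 mm) begins 51 mm behind the grasp point.
Start: joints at [1.151, 0.332, -0.065, 1.46, 0.022, 1.35, -0.088], TCP at [0.242, -0.576, 0.234] pointing down, gripper open.
Joint ranges: [-2.6, 2.6], [-0.5, 2.12], [-1.47, 1.34], [0.16, 2.42], [-1.27, 4.41], [0.06, 2.06], [-2.6, 2.6]. Speed limits (rad/s): [2.22, 2.22, 2.79, 2.79, 3.14, 3.14, 3.14].

INTERFACE

Orientations are given as a unit quaternion [x, y, z, w].
In Python, from bench import r, eyes gives the robot as it stands.
- The arm moves only by the shell command python3 -m inch 'ROWS' [FORCE]. ROWS is a JSON object of lists of equal length, an entry for each row: "translation": the shift along the world's x, y, z scaled (see below), a list of three; "rot": the turn, a rotation vector about the world's x, y, z scaled (see below), a list of three; "jaw": the finger opening in mm, from 0 to 87. In form: {"translation": [[tx, ty, tz], ...], "rot": [[ax, ay, az], ...], "jaw": [jaw, ...]}. A call has 1 to 20 rows; each row is the pose to reach, as a shift and turn from the pose measured when the call began; what a row does not reach only later rows make up. The controller multiplies each number of a shift by 100 mm and each number of a turn by 60 degrees. A row lasts 1/10 s, in which the tool goes at most 50 mm and 8.59 degrees, less where a joint would pass 70% of its speed; a pose out of reach is approached as far as the arm can. A call with a number of a shift or a turn outside -1 to 1 is refused whole. A call with a gripper value outside its range is refused whole. The fingers move at their own pace and stop on an object; FORCE is the grip in N (left out, the last holds). Time passes only in rows, so rows that repeat a pose let the fingers close. It gives the time, the measured TCP pose, the force and the opening at its end, in the units of the state.
- r.read_state(): the state, without advancing time (a new reading comes with each control period).
- eyes.camera(name): name is "scene" or "top" or "wrist"; returns the picture (400x640x3 uint8, blue, green, red); there is no depth.
- eyes.calibration(name): a dict with "fx", "fy", "cx", "cy" (pixels), "distortion" ([k1, k2, p1, p2, k3] as OpenCV has them; the pictures are not rectified), "R" (3x3) and "t" (3): a world point X has camera coordinates R X + t; the wrist camera has in their place "hand_eye" (4x4, takes a point from camera to tool coordinates, whose origin is the TCP and whose axes are the flange's). Camera axes: x right, y down, z forward; pixel columns grow to the right and rows downward; lengths in m; the calibration is good to about 2 mm. A picture is of the moment at which its call begins: read the wrist's pose just before it. calibration takes no time and is no camera call.
- r.close_job(): hands the job in, once; it reports no verdict.
The state is a dict: "time": time; "joint_positions": joint angles; "joint_vel": joint speeds; "joint_torque": joint torques, N m; "ee_pos": TCP position; "eef_rot": TCP orientation; "ft_force": force on the tool from outside, world axes, zero at the start; "torque": the same for the moment, N m; "width": finger opening in m.
Only numpy, scipy, OpenCV 4.12 (cv2) and the standard library are available. Lean on these libraries where they do the work, as an engineer would, in place of code of your own. Each camera call takes 0.05 s, during which the arm holds its last target. There are 200 camera calls.

TASK

Lock the lens in its cell: take the blue two-pin spanner, whose pins are as far apart as the slots of the metal retaining ring, set its two pins fully down into the two slots, and turn the ring clockwise (seen from above) until its red line meets the white line on the rim of the cell. Leave the blue spanner standing in the ring, let go of it, and leave the yellow spanner in the rack.

Things in the scene. Friction and masses are not known exactly. Their poses are not given: they have to be found in the camera images.
- wide_spanner_grip (a point): Blue spanner (0.15 kg), mid-handle: upright flat paddle 40 mm wide (x), 16 thick (y), from 27 below to 31 above this point. Steel bar along x, 80 x 18 x 10, underside 45 below this point; from it two tapered pins, 7 thick, 11 long, point down at x = +-30. Stands in a wooden rack 22 high, bar on its top, pins in a pocket; lifts straight out.
- narrow_spanner_grip (a point): The same point of the yellow-handled spanner: same shape, but bar 58 mm long and pins only 40 mm apart, so it does not fit the ring. Stands in the same rack (104 x 220 mm), 120 mm beside the blue one, bars parallel; which is on which side varies.
- ring_face (a point): Centre of the aluminium ring's top face (88 mm across), 26 mm above the worktop, 6 below the rim of the fixed grey cell (92 inside). Two slots at x = +-30, each 16 (x) by 20 (y), 12 deep; z up. Seated, the bar rests on this face. Either half turn fits; pins have 4 mm play in x, 6 in y: the spanner turns up to 0.2 rad before it drives the ring. Red line on the ring's -y side.
- lens_ring (a joint): Ring angle in the cell, rad; grows as it turns clockwise seen from above. Starts at 0 to 0.35; the red line on the ring meets the white line on the cell's rim at 1.0; fixed stop at 1.2. Light even friction (0.12 N m); it stays where it is left.
There are look-alikes about, which are no part of the job. Leave any pink look-alike of the part that bears wide_spanner_grip alone.

How it is judged:
By the outcome, as a careful person would: the job done as asked, in the order asked, and still so for the second after the job is handed in, with the robot touching nothing.
It also fails if it takes over 48 s, if anything falls off the work surface, if the arm or the gripper's body presses on something with over 40 N, if the wrist force passes 120 N, or if a joint passes its speed limit or range.

## Working session

There is one attempt and no reset: what is moved stays moved. The work goes in short steps, Python scripts to look and compute and a shell command to move; the robot and the scene stay as the last step left them, time stands still between calls to the robot, and variables do not carry over. Pictures are saved under pics/ and viewed, about 8 in all and at most 12, crops included, and the job is handed in when it is done.

```bash
mkdir -p pics; ls; python3 - <<'E'
from bench import r, eyes
import cv2, numpy as np
s=r.read_state(); print({k:np.round(v,3).tolist() for k,v in s.items()})
for n in("scene","top"):
    im=eyes.camera(n); cv2.imwrite(f"pics/{n}0.png",im)
    c=eyes.calibration(n); print(n,c)
print(eyes.calibration("wrist"))
E
```

```text
pics
{'time': 0.0, 'joint_positions': [1.151, 0.333, -0.065, 1.461, 0.022, 1.35, -0.089], 'joint_vel': [-0.0, 0.0, -0.0, 0.0, -0.001, -0.001, 0.0], 'joint_torque': [-0.001, -62.326, 0.024, -38.989, -0.061, 0.04, 0.0], 'ee_pos': [0.241, -0.576, 0.233], 'eef_rot': [0.98, 0.197, -0.0, -0.001], 'ft_force': [-0.42, 0.43, 0.634], 'torque': [-0.058, -0.008, -0.025], 'width': 0.087}
scene {'fx': 480.9730544605804, 'fy': 480.9730544605804, 'cx': 324.23171618206396, 'cy': 206.24068221669506, 'distortion': array([-0.01832525,  0.        ,  0.        ,  0.        ,  0.        ]), 'R': array([[-0.83476447, -0.55060626, -0.0010089 ],
       [-0.42379373,  0.64367387, -0.63724628],
       [ 0.3515212 , -0.53152299, -0.77065956]]), 't': array([0.35014074, 0.24266569, 0.82883496])}
top {'fx': 435.6520706310369, 'fy': 435.6520706310369, 'cx': 324.01647358621045, 'cy': 200.89187975928442, 'distortion': array([-0.02009077,  0.        ,  0.        ,  0.        ,  0.        ]), 'R': array([[ 0.00201889, -0.99991406,  0.01295386],
       [-0.98142378, -0.00446633, -0.19180045],
       [ 0.19184182, -0.012326  , -0.98134845]]), 't': array([-0.01566664,  0.46610089,  1.01814162])}
{'fx': 333.79825366846893, 'fy': 333.79825366846893, 'cx': 314.43505781952916, 'cy': 195.73765469159784, 'distortion': array([0.01608501, 0.        , 0.        , 0.        , 0.        ]), 'hand_eye': array([[-4.27393868e-04, -9.64018460e-01, -2.65834961e-01,
         7.15908904e-02],
       [ 9.99999704e-01, -2.41761082e-04, -7.31023468e-04,
         9.46300502e-04],
       [ 6.40451569e-04, -2.65835195e-01,  9.64018277e-01,
        -1.51493388e-01],
       [ 0.00000000e+00,  0.00000000e+00,  0.00000000e+00,
         1.00000000e+00]])}
```

View pics/top0.png

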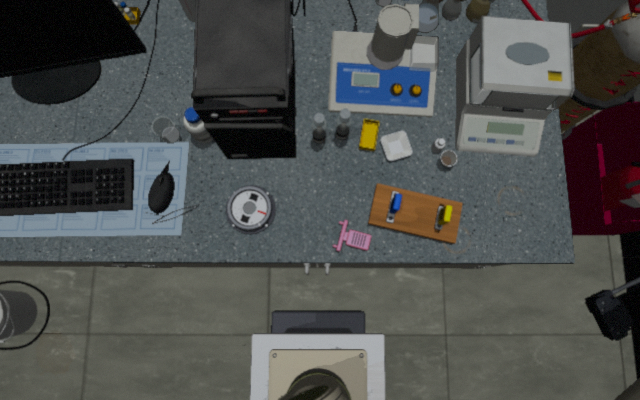

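View pics/scene0.png

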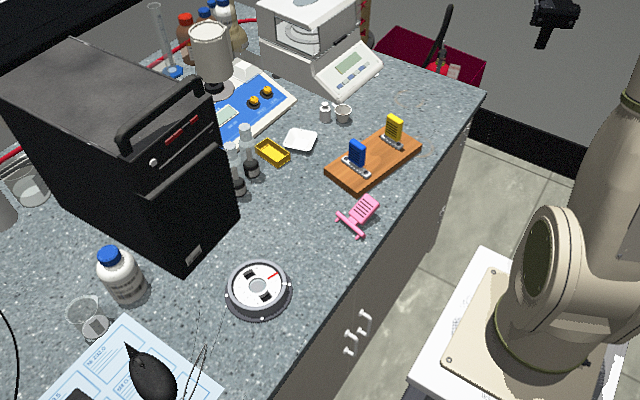

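Top view candidates: blue spanner at (396,203) and yellow at (445,214), both in the wooden rack. The pink look-alike lies at (353,238), and the ring is at (250,209). The blue paddle standing in the rack fits the description. I'll confirm it in one enlarged composite.

```bash
cat > h.py <<'E'
import cv2, numpy as np
from scipy.spatial.transform import Rotation as Ro
from bench import r, eyes
def cam(n,st=None):
    c=eyes.calibration(n); K=np.array([[c['fx'],0,c['cx']],[0,c['fy'],c['cy']],[0,0,1]]); D=np.array(c['distortion'])
    if n=='wrist':
        T=np.eye(4); T[:3,:3]=Ro.from_quat(st['eef_rot']).as_matrix(); T[:3,3]=st['ee_pos']
        T=np.linalg.inv(T@c['hand_eye']); return K,D,T[:3,:3],T[:3,3]
    return K,D,np.array(c['R']),np.array(c['t'])
def ray(C,px):
    K,D,R,t=C; u=cv2.undistortPoints(np.array([[px]],float),K,D)[0,0]
    d=R.T@np.array([u[0],u[1],1]); return -R.T@t,d/np.linalg.norm(d)
def onz(C,px,z):
    o,d=ray(C,px); return o+d*(z-o[2])/d[2]
def tri(C1,p1,C2,p2):
    A=np.zeros((3,3));b=np.zeros(3)
    rs=[ray(C1,p1),ray(C2,p2)]
    for o,d in rs:
        P=np.eye(3)-np.outer(d,d);A+=P;b+=P@o
    X=np.linalg.solve(A,b); return X,[np.linalg.norm((np.eye(3)-np.outer(d,d))@(X-o)) for o,d in rs]
def proj(C,X):
    K,D,R,t=C; return cv2.projectPoints(np.atleast_2d(np.array(X,float)),cv2.Rodrigues(R)[0],t,K,D)[0][:,0]
E
python3 - <<'E'
from h import *
T=cv2.imread('pics/top0.png');S=cv2.imread('pics/scene0.png')
f=lambda im,x,y,w,h:cv2.resize(im[y:y+h,x:x+w],(400,300),interpolation=cv2.INTER_CUBIC)
a=np.hstack([f(T,366,176,100,75),f(T,210,171,100,75)]);b=np.hstack([f(S,320,110,112,84),f(S,210,250,100,75)])
cv2.imwrite('pics/c1.png',np.vstack([a,b]))
CT,CS=cam('top'),cam('scene')
def blob(im,box,lo,hi):
    x,y,w,h=box;m=cv2.inRange(cv2.cvtColor(im[y:y+h,x:x+w],cv2.COLOR_BGR2HSV),lo,hi)
    n,l,s,c=cv2.connectedComponentsWithStats(m);i=1+np.argmax(s[1:,4]);print(s[i]+[x,y,0,0,0]);return c[i]+[x,y]
for nm,lo,hi in(('blue',(105,120,50),(125,255,255)),('yel',(22,120,80),(35,255,255))):
    p=blob(T,(366,176,100,75),lo,hi);q=blob(S,(320,100,112,94),lo,hi);print(nm,p,q,tri(CT,p,CS,q))
print('ring',onz(CT,(250,209),.026),onz(CS,(259,288),.026))
E
```

```text
[390 194  12  19 129]
[348 138  18  30 362]
blue [396.03100775 202.78294574] [356.39502762 152.34530387] (array([ 0.45802235, -0.18543911,  0.07054793]), [np.float64(0.0006788026461353893), np.float64(0.0006788026461353762)])
[443 205  10  17 122]
[385 113  18  29 323]
yel [447.5        213.08196721] [393.70897833 126.66873065] (array([ 0.43395295, -0.309925  ,  0.06414892]), [np.float64(8.347161833005236e-05), np.float64(8.347161833006403e-05)])
ring [0.44864594 0.16861322 0.026     ] [0.44681731 0.17380125 0.026     ]
```

View pics/c1.png

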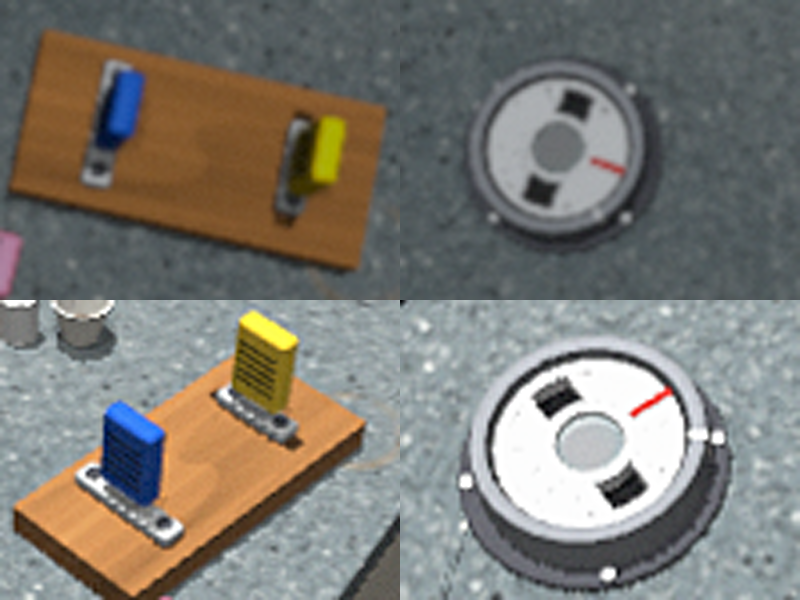

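The crop confirms it. The blue paddle has the longer bar and stands in the rack at top view (396,203); the yellow one has the shorter bar. The ring's slots, red line (top crop 622,170) and white rim line (about 598,214) are all visible. I'm moving to the blue spanner, turning about +145° so the last joint has range left for the ring.

```bash
python3 -m inch '{"translation":[[0.2,0.98,0],[0.2,0.98,0],[0.2,0.98,0],[0.2,0.98,0],[0.2,0.98,0],[0.2,0.98,0],[0.2,0.98,0]],"rot":[[0,0,0.8],[0,0,0.8],[0,0,0.8],[0,0,0.8],[0,0,0.8],[0,0,0.8],[0,0,0.8]],"jaw":[87,87,87,87,87,87,87]}' 20
python3 -m inch '{"translation":[[0.3,0.98,0],[0.3,0.98,0],[0.3,0.98,0],[0.3,0.98,0],[0.3,0.98,0],[0.3,0.98,0],[0.3,0.98,0]],"rot":[[0,0,0.8],[0,0,0.8],[0,0,0.8],[0,0,0.8],[0,0,0.8],[0,0,0.8],[0,0,0.8]],"jaw":[87,87,87,87,87,87,87]}'
python3 -m inch '{"translation":[[0.8,0.98,0],[0.8,0.98,0],[0.8,0.98,0],[0.8,0.98,0],[0.8,0.98,0],[0.8,0.98,0],[0.8,0.98,0]],"rot":[[0,0,0.8],[0,0,0.8],[0,0,0.8],[0,0,0.8],[0,0,0.8],[0,0,0.8],[0,0,0.8]],"jaw":[87,87,87,87,87,87,87]}'
python3 -m inch '{"translation":[[0.8,0.9,0],[0.8,0.9,0],[0.8,0.9,0],[0.8,0.9,0],[0.8,0.9,0]],"rot":[[0,0,0],[0,0,0],[0,0,0],[0,0,0],[0,0,0]],"jaw":[87,87,87,87,87]}'
python3 - <<'E'
from h import *
s=r.read_state(); im=eyes.camera('wrist'); cv2.imwrite('pics/w1.png',im)
np.save('w1.npy',s,allow_pickle=True)
print(np.round(s['joint_positions'],2),s['ee_pos'],Ro.from_quat(s['eef_rot']).as_matrix().round(3).tolist())
C=cam('wrist',s);print(proj(C,[[.458,-.185,.098],[.458,-.185,.022]]))
E
```

```text
time: 0.8
ee_pos: [0.2613, -0.478, 0.2325]
eef_rot: [0.815, 0.579, -0.0, -0.001]
ft_force: [-0.5, 0.3, -0.1]
width: 0.0874
time: 1.5
ee_pos: [0.2912, -0.3799, 0.2324]
eef_rot: [0.51, 0.86, -0.001, -0.001]
ft_force: [0.2, -0.7, -0.1]
width: 0.0869
time: 2.2
ee_pos: [0.3711, -0.2818, 0.2323]
eef_rot: [0.117, 0.993, -0.001, -0.001]
ft_force: [0.4, 0.4, 0.4]
width: 0.0871
time: 2.7
ee_pos: [0.4509, -0.192, 0.2321]
eef_rot: [0.119, 0.993, -0.001, -0.001]
ft_force: [-0.1, -0.7, 0.7]
width: 0.0872
[ 0.83  0.07 -0.54  1.78  0.04  1.3   1.61] [ 0.4509264  -0.19200017  0.2320842 ] [[-0.972, 0.236, -0.002], [0.236, 0.972, -0.001], [0.001, -0.002, -1.0]]
[[325.68828524 195.44241796]
 [323.54794364 177.38618284]]
```

View pics/w1.png

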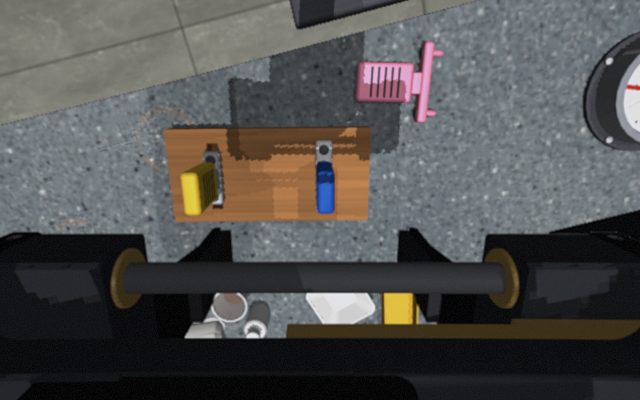

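Wrist view: blue paddle at (325,188) with its bar end at (323,150), yellow at (200,188), pink lying outside the rack at (395,80), and the ring at the right edge. I'll shift for a second wrist view and triangulate the blue top face.

```bash
python3 -m inch '{"translation":[[-0.3,0.3,-0.4],[-0.3,0.3,-0.4],[-0.3,0.3,-0.4],[-0.3,0.3,-0.4]],"rot":[[0,0,0],[0,0,0],[0,0,0],[0,0,0]],"jaw":[87,87,87,87]}'
python3 - <<'E'
from h import *
s=r.read_state(); im=eyes.camera('wrist'); cv2.imwrite('pics/w2.png',im)
np.save('w2.npy',s,allow_pickle=True)
s1=np.load('w1.npy',allow_pickle=True).item(); im1=cv2.imread('pics/w1.png')
def top(im,st):
    h=cv2.cvtColor(im,cv2.COLOR_BGR2HSV); m=cv2.inRange(h,(105,150,40),(125,255,255)); m[235:]=0
    n,l,s,c=cv2.connectedComponentsWithStats(m);i=1+np.argmax(s[1:,4]);v=h[...,2][l==i]
    th,_=cv2.threshold(v.reshape(-1,1),0,255,cv2.THRESH_OTSU)
    t=((l==i)&(h[...,2]>th)).astype(np.uint8)
    cs=max(cv2.findContours(t,cv2.RETR_EXTERNAL,cv2.CHAIN_APPROX_NONE)[0],key=cv2.contourArea)
    R=cv2.minAreaRect(cs);C=cam('wrist',st);P=[onz(C,p,.098) for p in cv2.boxPoints(R)]
    print('all',s[i],'th',th,'rect',R,'corners',np.round(P,4).tolist()); return R[0],C
p1,C1=top(im1,s1);p2,C2=top(im,s)
print(tri(C1,p1,C2,p2))
f=lambda im,x,y:cv2.resize(im[y:y+100,x:x+130],(780,600),interpolation=cv2.INTER_CUBIC)
cv2.imwrite('pics/c2.png',np.vstack([cv2.resize(im,(640,400))]))
E
```

```text
time: 3.15
ee_pos: [0.421, -0.1641, 0.1931]
eef_rot: [0.12, 0.993, -0.001, 0.0]
ft_force: [-0.3, -0.9, 0.0]
width: 0.0868
all [317 162  17  51 810] th 137.0 rect ((325.5, 197.0), (30.0, 15.0), 90.0) corners [[0.4445, -0.1888, 0.098], [0.4476, -0.176, 0.098], [0.4746, -0.1821, 0.098], [0.4714, -0.1952, 0.098]]
all [293 207  19  28 478] th 134.0 rect ((301.5, 230.0), (8.0, 17.0), 90.0) corners [[0.4357, -0.1866, 0.098], [0.4389, -0.1736, 0.098], [0.4454, -0.1753, 0.098], [0.4422, -0.1883, 0.098]]
(array([ 0.48620239, -0.19276863, -0.01429278]), [np.float64(0.005466372486441592), np.float64(0.005466372486441425)])
```

View pics/c2.png

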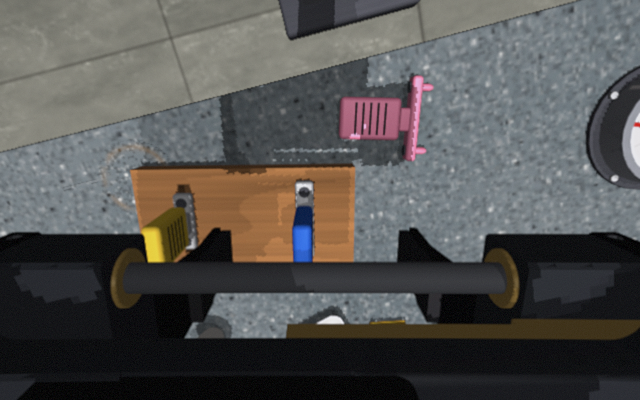

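```bash
python3 - <<'E'
from h import *
s1=np.load('w1.npy',allow_pickle=True).item();s2=np.load('w2.npy',allow_pickle=True).item()
W1,W2,T,S=cam('wrist',s1),cam('wrist',s2),cam('top'),cam('scene')
a=(323.5,149);b=(304,191);c=(390.5,218.5);d=(365.4,172.2)
for n,p,q,u,v in(('w1w2',W1,a,W2,b),('w1s',W1,a,S,d),('ts',T,c,S,d),('far ts',T,(395.5,194),S,(346.6,159))):print(n,tri(p,u,q,v))
for C,p in((W1,a),(W2,b),(T,c),(S,d),(T,(395.5,194)),(S,(346.6,159))):print(onz(C,p,.032).round(4))
im=cv2.imread('pics/w1.png');print('far top edge',tri(W1,(325,213),T,(399.75,194)),onz(W1,(325,213),.098),onz(W1,(325,162),.04))
# rack edges in w1
m=cv2.inRange(cv2.cvtColor(im,cv2.COLOR_BGR2HSV),(5,80,60),(20,255,255));m[225:]=0
n,l,s,cc=cv2.connectedComponentsWithStats(m);i=1+np.argmax(s[1:,4])
R=cv2.minAreaRect(np.argwhere(l==i)[:,::-1].astype(np.float32));P=np.array([onz(W1,p,.022) for p in cv2.boxPoints(R)]);print('rack',P.round(4).tolist(),P.mean(0))
def rows(y):
    x=np.where(l[y]==i)[0];return x.min(),x.max()
for k in(0,1):
  A=onz(W1,(rows(165)[k],165),.022);B=onz(W1,(rows(205)[k],205),.022);print('edge',np.degrees(np.arctan2((B-A)[1],(B-A)[0])))
print('A',onz(W1,(325,187),.09)-onz(W1,(325,205),.09))
E
```

```text
Traceback (most recent call last):
  File "h.py", line 17, in tri
    rs=[ray(C1,p1),ray(C2,p2)]
        ~~~^^^^^^^
  File "h.py", line 11, in ray
    K,D,R,t=C; u=cv2.undistortPoints(np.array([[px]],float),K,D)[0,0]
                                     ~~~~~~~~^^^^^^^^^^^^^^
ValueError: setting an array element with a sequence. The requested array has an inhomogeneous shape after 3 dimensions. The detected shape was (1, 1, 4) + inhomogeneous part.
```

```bash
python3 - <<'E'
from h import *
s1=np.load('w1.npy',allow_pickle=True).item();s2=np.load('w2.npy',allow_pickle=True).item()
W1,W2,T,S=cam('wrist',s1),cam('wrist',s2),cam('top'),cam('scene')
a=(323.5,149);b=(304,191);c=(390.5,218.5);d=(365.4,172.2)
for n,p,u,q,v in(('w1w2',W1,a,W2,b),('w1s',W1,a,S,d),('ts',T,c,S,d),('far ts',T,(395.5,194),S,(346.6,159))):print(n,tri(p,u,q,v))
for C,p in((W1,a),(W2,b),(T,c),(S,d),(T,(395.5,194)),(S,(346.6,159))):print(onz(C,p,.032).round(4))
im=cv2.imread('pics/w1.png');print('far top edge',tri(W1,(325,213),T,(399.75,194)),onz(W1,(325,213),.098),onz(W1,(325,162),.04))
m=cv2.inRange(cv2.cvtColor(im,cv2.COLOR_BGR2HSV),(5,80,60),(20,255,255));m[225:]=0
n,l,s,cc=cv2.connectedComponentsWithStats(m);i=1+np.argmax(s[1:,4])
def rows(y):
    x=np.where(l[y]==i)[0];return x.min(),x.max()
for k in(0,1):
  A=onz(W1,(rows(165)[k],165),.022);B=onz(W1,(rows(205)[k],205),.022);print('edge',A.round(4),np.degrees(np.arctan2((B-A)[1],(B-A)[0])))
E
```

```text
w1w2 (array([ 0.42629807, -0.17767099,  0.03185772]), [np.float64(0.00017990887105566502), np.float64(0.0001799088710557847)])
w1s (array([ 0.42732587, -0.17735144,  0.03328751]), [np.float64(0.0013932117619499574), np.float64(0.0013932117619499783)])
ts (array([ 0.42669655, -0.17690428,  0.0340482 ]), [np.float64(0.0017487954906587246), np.float64(0.001748795490658786)])
far ts (array([ 0.48709005, -0.19278813,  0.02888764]), [np.float64(0.0006087302716301831), np.float64(0.000608730271630202)])
[ 0.4262 -0.1778  0.032 ]
[ 0.4264 -0.1775  0.032 ]
[ 0.4254 -0.1779  0.032 ]
[ 0.4293 -0.1782  0.032 ]
[ 0.487 -0.192  0.032]
[ 0.4849 -0.1902  0.032 ]
far top edge (array([ 0.47188998, -0.18901508,  0.10359776]), [np.float64(9.12032829931493e-05), np.float64(9.120328299309608e-05)]) [ 0.47380267 -0.18933379  0.098     ] [ 0.43859957 -0.17934353  0.04      ]
edge [ 0.4045 -0.3471  0.022 ] -13.265390023531644
edge [ 0.456  -0.1345  0.022 ] -12.655955157948217
```

Blue spanner: the bar hole triangulates to z=0.032, so the bar stands on the 22 mm rack. The grip centre is about (0.4556, -0.1844) and the bar lies at about -13°; the jaws already match that. Now to grasp it.

```bash
python3 -m inch '{"translation":[[0.346,-0.203,0],[0.346,-0.203,-0.3],[0.346,-0.203,-0.7],[0.346,-0.203,-0.95],[0.346,-0.203,-0.95]],"rot":[[0,0,0],[0,0,0],[0,0,0],[0,0,0],[0,0,0]],"jaw":[87,87,87,87,87]}' 40
python3 -m inch '{"translation":[[0,0,-0.34],[0,0,-0.34],[0,0,-0.34],[0,0,-0.34],[0,0,-0.34],[0,0,-0.34],[0,0,-0.34],[0,0,-0.34],[0,0,-0.34],[0,0,-0.34]],"rot":[[0,0,0],[0,0,0],[0,0,0],[0,0,0],[0,0,0],[0,0,0],[0,0,0],[0,0,0],[0,0,0],[0,0,0]],"jaw":[87,87,5,5,5,5,5,5,5,5]}' 40
python3 -m inch '{"translation":[[0,0,0.3],[0,0,0.6],[0,0,0.9],[0,0,0.9]],"rot":[[0,0,0],[0,0,0],[0,0,0],[0,0,0]],"jaw":[5,5,5,5]}'
```

```text
time: 3.7
ee_pos: [0.4549, -0.1845, 0.096]
eef_rot: [0.121, 0.993, -0.0, -0.002]
ft_force: [-1.2, -0.4, 1.0]
width: 0.0871
time: 4.7
ee_pos: [0.4549, -0.1845, 0.062]
eef_rot: [0.121, 0.993, -0.0, -0.002]
ft_force: [0.1, -0.3, 0.5]
width: 0.0311
time: 5.1
ee_pos: [0.4569, -0.1851, 0.1558]
eef_rot: [0.121, 0.993, -0.001, 0.001]
ft_force: [-0.9, 0.5, -0.1]
width: 0.0064
```

The fingers hadn't finished closing (31 mm) before the lift, so the grasp missed. I'll check whether the spanner was disturbed.

```bash
python3 -m inch '{"translation":[[-0.3,0.2,0.5],[-0.3,0.2,0.5],[-0.3,0.2,0.5],[-0.3,0.2,0.5]],"rot":[[0,0,0],[0,0,0],[0,0,0],[0,0,0]],"jaw":[60,60,60,60]}'
python3 - <<'E'
from h import *
s=r.read_state(); im=eyes.camera('wrist'); sc=eyes.camera('scene')
np.save('w3.npy',s,allow_pickle=True);cv2.imwrite('pics/w3f.png',im)
f=lambda im,x,y,w,h:cv2.resize(im[y:y+h,x:x+w],(400,300),interpolation=cv2.INTER_CUBIC)
cv2.imwrite('pics/w3.png',np.vstack([f(im,240,130,140,105),f(sc,320,110,112,84)]));print(s['ee_pos'],s['eef_rot'],s['width'])
E
```

```text
time: 5.5
ee_pos: [0.4268, -0.1654, 0.205]
eef_rot: [0.121, 0.993, -0.002, 0.001]
ft_force: [-0.5, -1.1, -1.2]
width: 0.0307
[ 0.42681458 -0.16540362  0.2050308 ] [ 0.12105163  0.99264456 -0.00150583  0.00100295] 0.030708707475585552
```

View pics/w3.png

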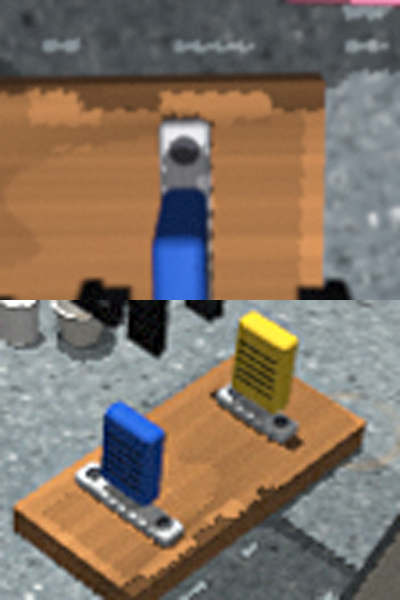

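The spanner is undisturbed, still upright in its pocket (bar hole at wrist px 304,182). Retrying with a full close.

```bash
python3 -m inch '{"translation":[[0.288,-0.19,0],[0.288,-0.19,-0.1],[0.288,-0.19,-0.5],[0.288,-0.19,-0.9],[0.288,-0.19,-0.9]],"rot":[[0,0,0],[0,0,0],[0,0,0],[0,0,0],[0,0,0]],"jaw":[60,60,60,60,60]}' 40
python3 -m inch '{"translation":[[0,0,-0.52],[0,0,-0.52],[0,0,-0.52],[0,0,-0.52],[0,0,-0.52],[0,0,-0.52],[0,0,-0.52],[0,0,-0.52],[0,0,-0.52],[0,0,-0.52],[0,0,-0.52],[0,0,-0.52],[0,0,-0.52]],"rot":[[0,0,0],[0,0,0],[0,0,0],[0,0,0],[0,0,0],[0,0,0],[0,0,0],[0,0,0],[0,0,0],[0,0,0],[0,0,0],[0,0,0],[0,0,0]],"jaw":[60,60,60,5,5,5,5,5,5,5,5,5,5]}' 40
```

```text
time: 6.1
ee_pos: [0.4518, -0.1828, 0.109]
eef_rot: [0.121, 0.993, 0.001, -0.004]
ft_force: [-0.6, 0.3, 0.3]
width: 0.0595
time: 7.4
ee_pos: [0.4518, -0.1828, 0.0571]
eef_rot: [0.121, 0.993, 0.001, -0.004]
ft_force: [-0.9, 0.3, 2.1]
width: 0.016
```

Gripped at 16 mm. Now lift and carry it towards the ring.

```bash
python3 -m inch '{"translation":[[0,0,0.2],[0,0,0.5],[0,0,0.98],[0,0.3,0.98],[0,0.6,0.98],[0,0.98,0.98],[0,0.98,0.98]],"rot":[[0,0,0],[0,0,0],[0,0,0],[0,0,0],[0,0,0],[0,0,0],[0,0,0]],"jaw":[5,5,5,5,5,5,5]}'
python3 -m inch '{"translation":[[-0.2,0.4,0.2],[-0.2,0.8,0.2],[-0.2,0.98,0.2],[-0.2,0.98,0.2],[-0.2,0.98,0.2]],"rot":[[0,0,-0.14],[0,0,-0.14],[0,0,-0.14],[0,0,-0.14],[0,0,-0.14]],"jaw":[5,5,5,5,5]}'
python3 - <<'E'
from h import *
s=r.read_state(); im=eyes.camera('wrist');cv2.imwrite('pics/w4.png',im);np.save('w4.npy',s,allow_pickle=True)
T=cam('top');print(s['ee_pos'],s['eef_rot'],'tower',[onz(T,p,0).round(3) for p in((225,157),(295,157))],s['width'])
print(s['joint_positions'].round(2))
E
```

```text
time: 8.1
ee_pos: [0.4517, -0.0799, 0.1551]
eef_rot: [0.118, 0.993, 0.001, -0.004]
ft_force: [0.1, 0.2, -1.7]
width: 0.0158
time: 8.6
ee_pos: [0.4316, 0.0175, 0.1748]
eef_rot: [0.19, 0.982, 0.002, -0.004]
ft_force: [-0.2, -0.7, -2.4]
width: 0.0157
[0.43157324 0.0175403  0.17483974] [ 0.1899252   0.98178716  0.00153843 -0.00447435] tower [array([0.59 , 0.242, 0.   ]), array([0.591, 0.061, 0.   ])] 0.015724577162782232
[ 0.64 -0.01 -0.76  1.98 -0.01  1.18  1.07]
```

View pics/w4.png

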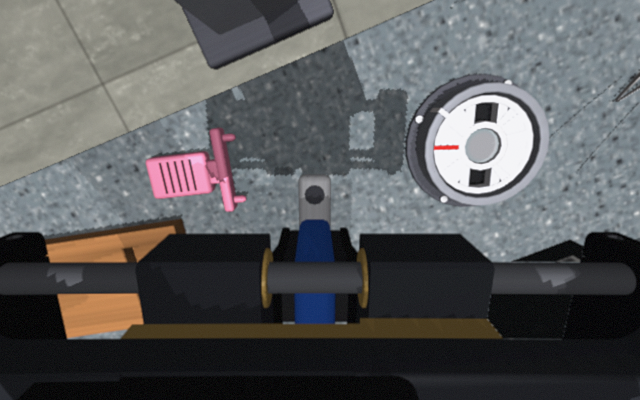

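Wrist view: ring centre about (484,146), slots at (484,112) and (480,178), red line (446,148), white line near (445,110); bar hole of the held spanner at (314,194). The tower face is at x≈0.59.

```bash
python3 - <<'E'
from h import *
s=np.load('w4.npy',allow_pickle=True).item();im=cv2.imread('pics/w4.png');W,T=cam('wrist',s),cam('top')
g=cv2.cvtColor(im,cv2.COLOR_BGR2GRAY);x0,y0=400,70;c=g[y0:215,x0:560]
h=cv2.cvtColor(im,cv2.COLOR_BGR2HSV)[y0:215,x0:560]
m=(c<95).astype(np.uint8)
n,l,st,ce=cv2.connectedComponentsWithStats(m)
sl=[]
for i in range(1,n):
    p=ce[i]+[x0,y0]
    if 150<st[i,4]<900 and 465<p[0]<500: sl.append(p);print('slot',p,st[i],onz(W,p,.026))
red=(((h[...,0]<8)|(h[...,0]>172))&(h[...,1]>130)).astype(np.uint8);ys,xs=np.nonzero(red);R=np.array([xs.mean()+x0,ys.mean()+y0])
# lens disc
d=((c>125)&(c<190)).astype(np.uint8);n,l,st,ce=cv2.connectedComponentsWithStats(d)
for i in range(1,n):
    p=ce[i]+[x0,y0]
    if st[i,4]>400: print('disc',p,st[i],onz(W,p,.026))
w=((c>200)).astype(np.uint8);cs=max(cv2.findContours(w,cv2.RETR_EXTERNAL,cv2.CHAIN_APPROX_NONE)[0],key=cv2.contourArea)
P=np.array([onz(W,p[0]+[x0,y0],.026)[:2] for p in cv2.convexHull(cs)],np.float32);(cx,cy),rr=cv2.minEnclosingCircle(P);print('ring',cx,cy,rr,cv2.fitEllipse(P))
print('tri centre',tri(W,(483.5,145.5),T,(249.3,207.8)))
a=onz(W,R,.026);print('red',R,a,np.degrees(np.arctan2(a[1]-cy,a[0]-cx)))
b=onz(W,(445,110),.032);print('white',b,np.degrees(np.arctan2(b[1]-cy,b[0]-cx)))
hz=s['ee_pos'][2]-.0351+.01;print('hole',onz(W,(314,194),hz)-s['ee_pos'],'bar up',onz(W,(315,180),hz)-s['ee_pos'])
M=Ro.from_quat(s['eef_rot']).as_matrix();print('spanner x angle',np.degrees(np.arctan2(-M[1,0],-M[0,0])))
cv2.imwrite('pics/c4.png',cv2.resize(im[70:215,395:555],(640,580),interpolation=cv2.INTER_CUBIC))
E
```

```text
slot [485.84168865 111.88126649] [ 75  33  23  20 379] [0.42474233 0.18003674 0.026     ]
slot [479.18709677 177.51290323] [ 69  99  22  18 310] [0.47945366 0.15987314 0.026     ]
disc [424.2294686   84.20048309] [   0    0   75   57 1242] [0.38262691 0.13718785 0.026     ]
disc [502.08223961 154.71691752] [   0    0  160  145 8305] [0.46671791 0.18417094 0.026     ]
disc [480.94994179 145.03841676] [ 65  58  34  36 859] [0.4511759  0.16887199 0.026     ]
ring 0.4484177827835083 0.16805492341518402 0.047808099538087845 ((0.450607568025589, 0.16927461326122284), (0.085019052028656, 0.09204787760972977), 118.30225372314453)
tri centre (array([0.45149212, 0.16996972, 0.02832728]), [np.float64(0.0002733054837267637), np.float64(0.00027330548372681647)])
red [445.35616438 147.02739726] [0.44099777 0.13903171 0.026     ] -104.3409432548022
white [0.40897647 0.14557758 0.032     ] -150.32147141836398
hole [-0.02401024  0.00798539 -0.0251    ] bar up [-0.03108603  0.01142068 -0.0251    ]
spanner x angle -21.896731820597903
```

View pics/c4.png

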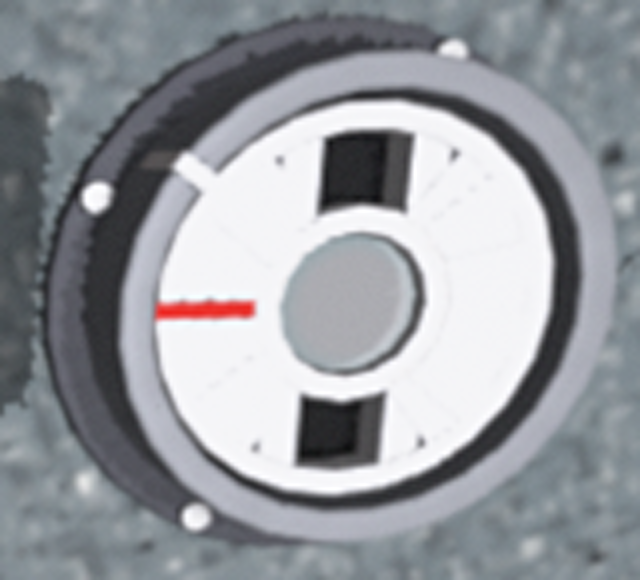

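Ring centre is about (0.4517, 0.1700) and its face is at z≈0.026–0.028. The slots lie at -20.2°, red at about -110°, white at about -150°, so the ring needs about 40° clockwise. The spanner centre sits about 4 mm along the bar from the TCP. Moving over the ring.

```bash
python3 -m inch '{"translation":[[0.16,0.3,0],[0.16,0.6,0],[0.16,0.9,0],[0.16,0.98,0],[0.16,0.98,0]],"rot":[[0,0,0.02],[0,0,0.02],[0,0,0.02],[0,0,0.02],[0,0,0.02]],"jaw":[5,5,5,5,5]}'
python3 -m inch '{"translation":[[0,0.3,0],[0,0.56,0],[0,0.56,-0.4],[0,0.56,-0.8],[0,0.56,-0.88],[0,0.56,-0.88],[0,0.56,-0.88]],"rot":[[0,0,0],[0,0,0],[0,0,0],[0,0,0],[0,0,0],[0,0,0],[0,0,0]],"jaw":[5,5,5,5,5,5,5]}'
python3 - <<'E'
from h import *
s=r.read_state(); im=eyes.camera('wrist');cv2.imwrite('pics/w5.png',im);sc=eyes.camera('scene');cv2.imwrite('pics/s5.png',sc)
print(s['ee_pos'],s['eef_rot'],s['ft_force'])
f=lambda im,x,y,w,h:cv2.resize(im[y:y+h,x:x+w],(400,300),interpolation=cv2.INTER_CUBIC)
cv2.imwrite('pics/c5.png',np.vstack([f(im,200,60,240,180),f(sc,200,220,120,90)]))
E
```

```text
time: 9.15
ee_pos: [0.4476, 0.115, 0.1745]
eef_rot: [0.18, 0.984, 0.002, -0.005]
ft_force: [-0.5, -0.9, -1.6]
width: 0.0158
time: 9.85
ee_pos: [0.4488, 0.1706, 0.088]
eef_rot: [0.18, 0.984, 0.002, -0.004]
ft_force: [0.1, 0.6, -0.5]
width: 0.0158
[0.44877061 0.17058694 0.08800742] [ 0.1804847   0.98356685  0.00193993 -0.00421503] [ 0.10033854  0.59824584 -0.54185119]
```

View pics/c5.png

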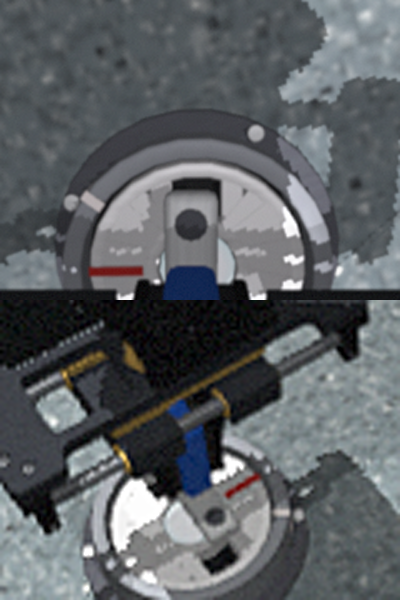

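Pins are above the slots, with about 5 mm clearance below them. Descending slowly.

```bash
python3 - <<'E'
from h import *
s=r.read_state();W=cam('wrist',s);p=s['ee_pos'];h=onz(W,(314.6,195),p[2]-.0251);print('hole',h,h-p)
print('slot expected',[.4517-.03*np.cos(np.radians(20.2)),.17+.03*np.sin(np.radians(20.2))], 'slot far edge seen',onz(W,(200+198*.6,60+179*.6),.026))
E
python3 -m inch '{"translation":[[-0.01,0.01,-0.05],[-0.01,0.01,-0.09],[-0.01,0.01,-0.12],[-0.01,0.01,-0.15],[-0.01,0.01,-0.18],[-0.01,0.01,-0.2]],"rot":[[0,0,0],[0,0,0],[0,0,0],[0,0,0],[0,0,0],[0,0,0]],"jaw":[5,5,5,5,5,5]}'
```

```text
hole [0.42544684 0.17858418 0.06316869] [-0.02349984  0.00765578 -0.0251    ]
slot expected [np.float64(0.4235452093172133), np.float64(0.18035894596995605)] slot far edge seen [0.41830021 0.18435539 0.026     ]
time: 10.55
ee_pos: [0.4478, 0.1719, 0.0679]
eef_rot: [0.18, 0.984, 0.002, -0.004]
ft_force: [-0.8, 0.8, -2.6]
width: 0.016
```

```bash
python3 -m inch '{"translation":[[0,0,-0.03],[0,0,-0.05],[0,0,-0.07],[0,0,-0.07]],"rot":[[0,0,0],[0,0,0],[0,0,0],[0,0,0]],"jaw":[5,5,5,5]}'
```

```text
time: 10.95
ee_pos: [0.4478, 0.1719, 0.0611]
eef_rot: [0.18, 0.984, 0.002, -0.004]
ft_force: [-1.6, -1.7, 2.1]
width: 0.0158
```

Seated: z is 0.0611 as predicted, with light contact. Turning clockwise 45° about the ring centre, then I'll look.

```bash
python3 -m inch '{"translation":[[0.002,0.003,0],[0.004,0.006,0],[0.007,0.01,0],[0.01,0.013,0],[0.013,0.016,0],[0.017,0.018,0],[0.021,0.02,0],[0.025,0.022,0],[0.025,0.022,0]],"rot":[[0,0,-0.09],[0,0,-0.18],[0,0,-0.28],[0,0,-0.38],[0,0,-0.48],[0,0,-0.58],[0,0,-0.67],[0,0,-0.75],[0,0,-0.75]],"jaw":[5,5,5,5,5,5,5,5,5]}'
python3 - <<'E'
from h import *
s=r.read_state(); im=eyes.camera('wrist');cv2.imwrite('pics/w6.png',im);np.save('w6.npy',s,allow_pickle=True);sc=eyes.camera('scene');cv2.imwrite('pics/s6.png',sc)
print(s['ee_pos'],s['eef_rot'],s['ft_force'],s['torque'],s['joint_positions'].round(2))
f=lambda im,x,y,w,h:cv2.resize(im[y:y+h,x:x+w],(400,300),interpolation=cv2.INTER_CUBIC)
cv2.imwrite('pics/c6.png',np.vstack([f(im,200,60,240,180),f(sc,200,220,120,90)]))
E
```

```text
time: 11.85
ee_pos: [0.4509, 0.1753, 0.0614]
eef_rot: [0.543, 0.839, 0.004, -0.003]
ft_force: [1.9, 4.2, -3.6]
width: 0.0156
[0.45093831 0.17531013 0.06137258] [ 0.54340782  0.83945351  0.00434701 -0.00261831] [ 1.85885887  4.15318913 -3.60175279] [ 1.10501642 -0.70632435  0.10428887] [ 0.21  0.28 -0.74  1.98  0.22  0.95 -0.21]
```

View pics/c6.png

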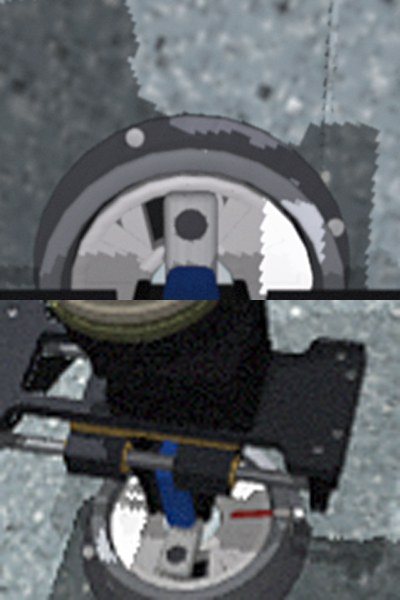

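The ring is turning; the red line in the scene crop now runs (230,515)–(270,512), close to the white line. Measuring the angles with the same fixed camera.

```bash
cat > ang.py <<'E'
from h import *
c=np.array([.4517,.1700])
def red(im,C,box,z=.026):
    x,y,w,h=box;H=cv2.cvtColor(im[y:y+h,x:x+w],cv2.COLOR_BGR2HSV)
    m=((H[...,0]<8)|(H[...,0]>172))&(H[...,1]>110);ys,xs=np.nonzero(m)
    P=np.array([onz(C,(a+x,b+y),z)[:2] for a,b in zip(xs,ys)]);vx,vy,px,py=cv2.fitLine(P.astype(np.float32),cv2.DIST_L2,0,.01,.01).ravel()
    q=P.mean(0)-c; line=np.degrees(np.arctan2(vy,vx)); line=line-180 if line>0 else line
    return len(xs),'centroid ang',round(np.degrees(np.arctan2(q[1],q[0])),1),'r',round(np.hypot(*q),4),'line ang',round(line,1)
E
python3 - <<'E'
from ang import *
S=cam('scene')
for n in('scene0','s5','s6'):print(n,red(cv2.imread(f'pics/{n}.png'),S,(230,250,70,60)))
# white line in scene0 : crop (697,435)->
im=cv2.imread('pics/scene0.png')
p=(210+(697-400)*.25,250+(435-300)*.25);b=onz(S,p,.032)[:2]-c;print('white scene',p,np.degrees(np.arctan2(b[1],b[0])),np.hypot(*b))
W=cam('wrist',np.load('w4.npy',allow_pickle=True).item());b=onz(W,(395+195/4,70+170/4),.032)[:2]-c;print('white w4',np.degrees(np.arctan2(b[1],b[0])),np.hypot(*b))
print(red(cv2.imread('pics/w4.png'),W,(420,130,50,40)))
E
```

```text
scene0 (22, 'centroid ang', np.float64(-105.1), 'r', np.float64(0.0335), 'line ang', np.float32(-106.9))
s5 (26, 'centroid ang', np.float64(-93.6), 'r', np.float64(0.0316), 'line ang', np.float32(-166.6))
s6 (40, 'centroid ang', np.float64(-99.9), 'r', np.float64(0.0236), 'line ang', np.float32(-8.0))
white scene (284.25, 283.75) -147.2184240688316 0.04801165467836254
white w4 -146.92396916407745 0.04794904480682785
(83, 'centroid ang', np.float64(-107.2), 'r', np.float64(0.0331), 'line ang', np.float32(-110.2))
```

```bash
python3 - <<'E'
from ang import *
S=cam('scene')
print(red(cv2.imread('pics/s6.png'),S,(264,277,22,13)), red(cv2.imread('pics/s5.png'),S,(262,268,22,16)))
E
```

```text
(23, 'centroid ang', np.float64(-140.2), 'r', np.float64(0.0311), 'line ang', np.float32(-144.5)) (21, 'centroid ang', np.float64(-105.3), 'r', np.float64(0.033), 'line ang', np.float32(-108.8))
```

The ring has turned about 35°, with roughly 3–5° left. Turning 4° more, then comparing red and white directly.

```bash
python3 -m inch '{"translation":[[0,0,0],[0,0,0],[0,0,0]],"rot":[[0,0,-0.035],[0,0,-0.067],[0,0,-0.067]],"jaw":[5,5,5]}'
python3 - <<'E'
from ang import *
S=cam('scene');im=eyes.camera('scene');cv2.imwrite('pics/s7.png',im);s=r.read_state();print(s['ee_pos'],s['eef_rot'],s['ft_force'])
print(red(im,S,(264,277,22,13)))
t=eyes.camera('top');cv2.imwrite('pics/t7.png',t)
f=lambda im:cv2.resize(im[268:298,250:300],(750,290),interpolation=cv2.INTER_CUBIC)
cv2.imwrite('pics/c7.png',np.vstack([f(im),f(cv2.imread('pics/scene0.png'))]))
E
```

```text
time: 12.25
ee_pos: [0.4512, 0.1755, 0.0615]
eef_rot: [0.57, 0.821, 0.005, -0.002]
ft_force: [3.8, 3.1, -2.9]
width: 0.016
[0.4511239  0.17548896 0.06151928] [ 0.56993171  0.82167529  0.00468447 -0.00237239] [ 3.49519594  3.14422207 -2.79372739]
(22, 'centroid ang', np.float64(-143.9), 'r', np.float64(0.0306), 'line ang', np.float32(-146.7))
```

View pics/c7.png

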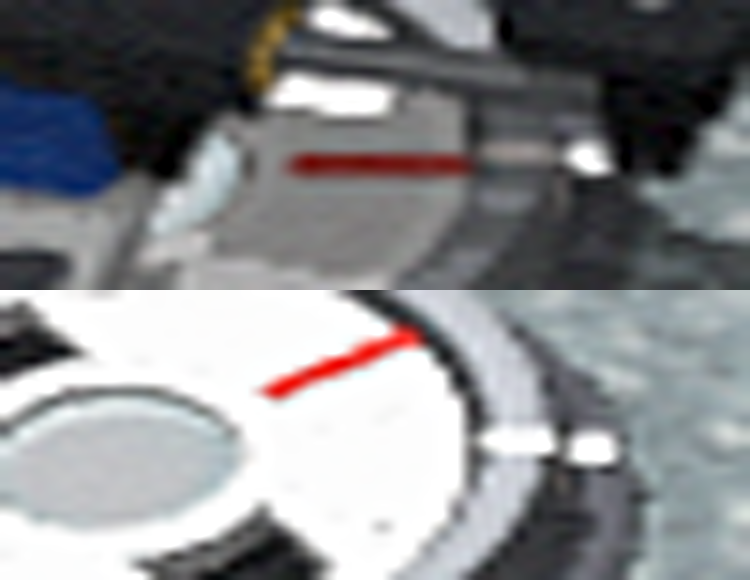

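The red line now runs almost into the white one: crop red end (468,165), white start (485,155). I'll check the residual, allowing for the 6 mm height step, with the ring centre taken from the same camera.

```bash
python3 - <<'E'
from ang import *
S=cam('scene')
# centre from scene0 rim/ring: white ring-face hull
im=cv2.imread('pics/scene0.png');g=cv2.cvtColor(im,cv2.COLOR_BGR2HSV)[255:310,225:292];m=((g[...,1]<25)&(g[...,2]>225)).astype(np.uint8)
cs=max(cv2.findContours(m,cv2.RETR_EXTERNAL,cv2.CHAIN_APPROX_NONE)[0],key=cv2.contourArea)
P=np.array([onz(S,p[0]+[225,255],.026)[:2] for p in cv2.convexHull(cs)],np.float32);E=cv2.fitEllipse(P);print('ring face scene',E)
A=lambda v:np.degrees(np.arctan2(v[1],v[0]))
lens=onz(S,(210+(591-400)*.25,250+(443-300)*.25),.026);print('lens disc centre scene',lens)
for cc in(c,np.array(E[0]),lens[:2]):
    w=onz(S,(284.0,283.6),.032)[:2]-cc;ri=onz(S,(250+300/15-.5,268+164/9.667-.5),.026)[:2]-cc;ro=onz(S,(250+462/15-.5,268+165/9.667-.5),.026)[:2]-cc
    print(cc,'white',A(w),np.hypot(*w),'red in/out',A(ri),np.hypot(*ri),A(ro),np.hypot(*ro))
E
```

```text
ring face scene ((0.45395344495773315, 0.1710822582244873), (0.08602077513933182, 0.08723771572113037), 54.39881896972656)
lens disc centre scene [0.45162905 0.17137789 0.026     ]
[0.4517 0.17  ] white -146.84858726024586 0.0475389657661501 red in/out -142.41730372985862 0.020604840842191437 -144.76434833832897 0.04032417906518444
[0.45395344 0.17108226] white -147.2222570827988 0.050018514134874285 red in/out -143.70148835154288 0.02305650375119894 -145.32154028060393 0.04279118369211505
[0.45162905 0.17137789] white -145.43242388440086 0.04824780224012728 red in/out -139.37920260294987 0.021419099164148504 -143.13725699468375 0.04107774830406988
```

About 2° short. Turning 2° more, then opening fully before rising.

```bash
python3 -m inch '{"translation":[[0,0,0],[0,0,0],[0,0,0]],"rot":[[0,0,-0.035],[0,0,-0.035],[0,0,-0.035]],"jaw":[5,5,5]}'
python3 - <<'E'
from ang import *
S=cam('scene');im=eyes.camera('scene');cv2.imwrite('pics/s8.png',im);s=r.read_state();print(s['ee_pos'],s['eef_rot'],s['ft_force'])
print(red(im,S,(264,277,22,13)))
E
python3 -m inch '{"translation":[[0,0,0],[0,0,0],[0,0,0],[0,0,0],[0,0,0],[0,0,0],[0,0,0],[0,0,0],[0,0,0]],"rot":[[0,0,0],[0,0,0],[0,0,0],[0,0,0],[0,0,0],[0,0,0],[0,0,0],[0,0,0],[0,0,0]],"jaw":[50,50,50,50,50,50,50,50,50]}'
```

```text
time: 12.65
ee_pos: [0.4511, 0.1755, 0.0615]
eef_rot: [0.584, 0.812, 0.005, -0.002]
ft_force: [2.3, 3.3, -3.3]
width: 0.0156
[0.45112416 0.17554372 0.06155841] [ 0.58429926  0.81152099  0.00477081 -0.00230008] [ 3.76210094  1.97740033 -3.55502885]
(20, 'centroid ang', np.float64(-147.2), 'r', np.float64(0.032), 'line ang', np.float32(-149.3))
time: 13.6
ee_pos: [0.4511, 0.1755, 0.0615]
eef_rot: [0.584, 0.812, 0.005, -0.002]
ft_force: [-0.6, -0.1, -0.3]
width: 0.0497
```

Released. Rising straight up and off to the side (towards -y, clear of the tower), then a final look.

```bash
python3 -m inch '{"translation":[[0,0,0.2],[0,0,0.5],[0,0,0.9],[0,0,0.98],[0,0,0.98]],"rot":[[0,0,0],[0,0,0],[0,0,0],[0,0,0],[0,0,0]],"jaw":[50,50,50,50,50]}'
python3 -m inch '{"translation":[[0,-0.3,0.3],[-0.1,-0.7,0.5],[-0.2,-0.98,0.6],[-0.2,-0.98,0.6],[-0.2,-0.98,0.6]],"rot":[[0,0,0],[0,0,0],[0,0,0],[0,0,0],[0,0,0]],"jaw":[50,50,50,50,50]}'
python3 -m inch '{"translation":[[0,-0.4,0],[0,-0.8,0],[0,-0.98,0],[0,-0.98,0]],"rot":[[0,0,0],[0,0,0],[0,0,0],[0,0,0]],"jaw":[50,50,50,50]}'
python3 - <<'E'
from ang import *
S=cam('scene');im=eyes.camera('scene');cv2.imwrite('pics/s9.png',im);T=eyes.camera('top');cv2.imwrite('pics/t9.png',T)
print(red(im,S,(264,277,22,13)))
f=lambda im,x,y,w,h,W:cv2.resize(im[y:y+h,x:x+w],(W,300),interpolation=cv2.INTER_CUBIC)
cv2.imwrite('pics/c9.png',np.vstack([np.hstack([f(im,205,230,100,75,400),f(T,210,171,100,75,400)]),np.hstack([f(im,300,90,140,105,400),f(T,190,120,280,135,400)])]))
E
```

```text
time: 14.1
ee_pos: [0.452, 0.1758, 0.1609]
eef_rot: [0.584, 0.811, 0.006, -0.001]
ft_force: [-1.2, -0.3, 0.3]
width: 0.0501
time: 14.6
ee_pos: [0.4316, 0.0772, 0.2198]
eef_rot: [0.585, 0.811, 0.005, -0.001]
ft_force: [-0.4, -0.2, 0.3]
width: 0.05
time: 15.0
ee_pos: [0.4313, -0.0222, 0.2183]
eef_rot: [0.586, 0.81, 0.005, -0.003]
ft_force: [-0.1, 0.5, -0.7]
width: 0.0502
(19, 'centroid ang', np.float64(-147.1), 'r', np.float64(0.0324), 'line ang', np.float32(-149.7))
```

View pics/c9.png

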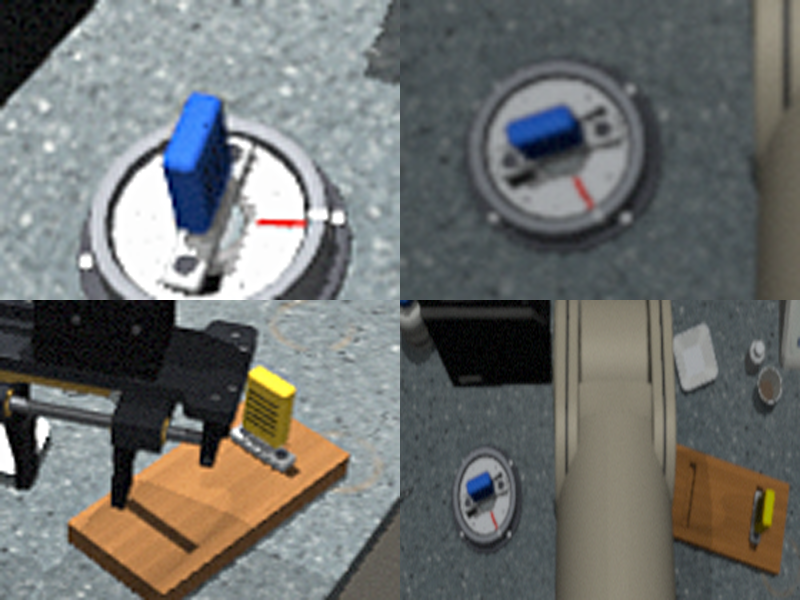

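The blue spanner stands seated in the slots, the red line runs into the white one in both views, the yellow spanner is still in the rack, and the arm is clear.

```bash
python3 -c "
from bench import r
print(r.close_job())"
```

```text
the job is handed in; nothing more can be done
None
```

The lens ring is locked. I seated the blue spanner in the slots and turned the ring about 40° clockwise until its red line met the white line. I then let go and backed the arm off, and handed the job in at about 15 s.

**First grasp missed:** I lifted before the fingers had closed. The spanner was undisturbed, and the second grasp held it.

**Last checks:**
- **Alignment:** the red line measured -147.1° from its centre point and the white mark -147°. A straight-line fit to the red gave -149.7°. The two red readings disagree by about 2.5°, so take the alignment as good to roughly 2–3°; in both views the lines meet.
- **Seating:** the tool stood at z = 0.061 with the spanner down, which is the height expected with the bar resting on the ring face. The spanner stood upright after release.
- **Other items:** the yellow spanner is still in the rack and I did not touch the pink look-alike. The wrist force was never above about 6 N in any reading.

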